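Find the loose bolt on the mould shaker and hold its cap open

TASK

One of the three bolts under the white splash cover of the mould shaker has come loose. Pull the cover up off its spring catches and set it down upright on the middle of the mint board, then tap the bolt caps from above until you find the bolt that gives, lift only that bolt's cap by its tab and finish holding it open by at least 45 degrees, so that a fitter can get at the bolt: do not let go. Leave the other two caps shut and do not disturb the things lying around.

Things in the scene. Friction and masses are not known exactly. Their poses are not given: they have to be found in the camera images.
- shaker: mould shaker: fixed steel box 260 (x) by 300 (y) by 90 mm high, turned up to 20 degrees. Origin under its centre, x away from the robot's side, z up. Three capped bolts in a row at x = -0.065, y = +0.075 (left), 0 (mid), -0.075 (right). Steel catches 30 mm high stand at the row's ends (y = +-0.1275); a mould lies on the rear of its top
- cover: white push-on cover over the bolts, 70 (x) by 224 (y) by 60 mm high, open below, 0.2 to 0.4 kg. Handle along y on top: 14 mm thick, 90 long, 60 to 86 mm above the origin. Origin: centre of its lower rim; when on, it is at the shaker's (-0.065, 0, 0.09), axes alike. Spring balls at both ends hold it: straight up with 8 to 20 N it snaps free within 10 mm; lift 60 mm to clear the tabs
- board: flat mint plastic board on the table, 300 (x) by 290 (y) by 12 mm thick, fixed; origin under its centre, so its upper face is 12 mm above the origin
- bolt_left (a joint): how far the left bolt has sunk: 0 = as found. A loose bolt goes down 6 mm under a press of some 7 to 10 N on its cap or tab and stays down; a tight one does not move (under 1 mm)
- bolt_mid (a joint): how far the mid bolt has sunk: 0 = as found. A loose bolt goes down 6 mm under a press of some 7 to 10 N on its cap or tab and stays down; a tight one does not move (under 1 mm)
- bolt_right (a joint): how far the right bolt has sunk: 0 = as found. A loose bolt goes down 6 mm under a press of some 7 to 10 N on its cap or tab and stays down; a tight one does not move (under 1 mm)
- cap_left (a joint): opening angle of the left bolt's hinged steel cap, rad: 0 = shut, 1.7 = stop. A spring shuts it (1 to 2 N at the tab). The cap, 41 mm across, is hinged to the bolt's washer on the robot side (-x of the shaker), so its far edge (+x) rises and it swings up towards the robot, about the shaker's y axis; it sinks with its bolt
- cap_mid (a joint): opening angle of the mid bolt's hinged steel cap, rad: 0 = shut, 1.7 = stop. A spring shuts it (1 to 2 N at the tab). The cap, 41 mm across, is hinged to the bolt's washer on the robot side (-x of the shaker), so its far edge (+x) rises and it swings up towards the robot, about the shaker's y axis; it sinks with its bolt
- cap_right (a joint): opening angle of the right bolt's hinged steel cap, rad: 0 = shut, 1.7 = stop. A spring shuts it (1 to 2 N at the tab). The cap, 41 mm across, is hinged to the bolt's washer on the robot side (-x of the shaker), so its far edge (+x) rises and it swings up towards the robot, about the shaker's y axis; it sinks with its bolt
- tab_left (a point): middle of the top of the left cap's upright finger tab, a plate 9 mm thick (shaker's y), 22 mm long (x), standing 26 mm above the cap's flat top. Cap shut: the tab's top is 139.5 mm above the table, at the shaker's x = -0.054 and the bolt's y, 32.5 mm farther in x and 40.5 mm higher than the cap's hinge; it moves and turns with the cap and sinks with the bolt
- hinge_left (a point): middle of the left cap's hinge axis (the axis runs along the shaker's y), at the shaker's x = -0.0865, 99 mm above the table; sinks with the bolt. Lifting the tab along an arc about it, with fingers that do not turn along with the cap, the tab slips in the grip and the cap opens some 0.2 to 0.3 rad less than the arc
- tab_mid (a point): middle of the top of the mid cap's upright finger tab, a plate 9 mm thick (shaker's y), 22 mm long (x), standing 26 mm above the cap's flat top. Cap shut: the tab's top is 139.5 mm above the table, at the shaker's x = -0.054 and the bolt's y, 32.5 mm farther in x and 40.5 mm higher than the cap's hinge; it moves and turns with the cap and sinks with the bolt
- hinge_mid (a point): middle of the mid cap's hinge axis (the axis runs along the shaker's y), at the shaker's x = -0.0865, 99 mm above the table; sinks with the bolt. Lifting the tab along an arc about it, with fingers that do not turn along with the cap, the tab slips in the grip and the cap opens some 0.2 to 0.3 rad less than the arc
- tab_right (a point): middle of the top of the right cap's upright finger tab, a plate 9 mm thick (shaker's y), 22 mm long (x), standing 26 mm above the cap's flat top. Cap shut: the tab's top is 139.5 mm above the table, at the shaker's x = -0.054 and the bolt's y, 32.5 mm farther in x and 40.5 mm higher than the cap's hinge; it moves and turns with the cap and sinks with the bolt
- hinge_right (a point): middle of the right cap's hinge axis (the axis runs along the shaker's y), at the shaker's x = -0.0865, 99 mm above the table; sinks with the bolt. Lifting the tab along an arc about it, with fingers that do not turn along with the cap, the tab slips in the grip and the cap opens some 0.2 to 0.3 rad less than the arc
- mould: chocolate mould, 135 by 275 by 20 mm, on the shaker's rear top; leave alone. Origin: centre of its underside
- scraper: scraper 200 mm long lying on the table; leave alone
- bowl: steel bowl, 96 mm across, 45 mm high; leave alone
- spanner: spanner 170 mm long lying on the table; leave alone
Mind the look-alikes: they are no part of the job. Of the things like the cover, leave any that is brown; of the rest the larger one is meant.

How it is judged:
On the way, in this order (a step that is already met when the one before it is completed fails the run):
1. the cover is off the shaker and stands on the board, released (horizontal distance between cover and board below 0.06 m and z of cover in the frame of board between 0.007 and 0.018 m and angle between cover's own z axis and vertical below 0.08 rad and contact force between the fingers and cover below 0.1 N and linear speed of cover below 0.02 m/s), for 0.2 s.
2. the loose bolt has been tapped and has given way by more than 3 mm (value of joint any of bolt_left, bolt_mid, bolt_right above 0.003 m), for 0.1 s.
At the end, for the whole second after the job is handed in: the fingers hold the loose, sunk bolt's cap open more than 0.7 rad, at rest, touching it with over 0.3 N, the bolt still down over 2 mm; the other caps are shut (under 0.15 rad); the cover stands upright, released, on the board, centres within 60 mm (all of step 1 and ((value of joint bolt_left above 0.002 m and value of joint cap_left above 0.7 rad and velocity of joint cap_left below 0.15 rad/s and contact force between the fingers and cap_left above 0.3 N and value of joint each of cap_mid, cap_right below 0.15 rad) or (value of joint bolt_mid above 0.002 m and value of joint cap_mid above 0.7 rad and velocity of joint cap_mid below 0.15 rad/s and contact force between the fingers and cap_mid above 0.3 N and value of joint each of cap_left, cap_right below 0.15 rad) or (value of joint bolt_right above 0.002 m and value of joint cap_right above 0.7 rad and velocity of joint cap_right below 0.15 rad/s and contact force between the fingers and cap_right above 0.3 N and value of joint each of cap_left, cap_mid below 0.15 rad))); the arm keeps its last pose, push and grip.
It fails at once if a cap raised by more than 0.35 rad whose bolt has not given way (a tight bolt, or one not tapped yet) ((value of joint cap_left above 0.35 rad and value of joint bolt_left below 0.0015 m) or (value of joint cap_mid above 0.35 rad and value of joint bolt_mid below 0.0015 m) or (value of joint cap_right above 0.35 rad and value of joint bolt_right below 0.0015 m)).
It fails at once if a bystander moved by more than 30 mm (distance of any of mould, scraper, bowl, spanner from where it was at the start of the episode above 0.03 m).
It also fails if it takes over 64 s, if anything falls off the work surface, if the arm or the gripper's body presses on something with over 40 N, if the wrist force passes 120 N, or if a joint passes its speed limit or range.

ROBOT

A 6-joint arm with a two-finger parallel gripper is mounted at the origin on the work surface. World frame = base frame: x ahead of the robot, y to its left, z up, the work surface at z = 0. Lengths are in m, angles in rad, forces in N, time in s.
With the tool pointing down it reaches from about 0.225 to 0.875 m from the base axis. Payload 3.4 kg.
Tool frame: the origin (TCP) lies on the centre line of the jaws, within the pads' length; the fingertips stand 17 mm ahead of it and the grasp point (between the pads) lies 2 mm behind it; z points along the fingers, y is the line along which they close (so a half turn about z gives the same grasp; the last joint's range is limited). The gripper opens to 85 mm and grips with 20 to 120 N. Pads are 22 mm wide; open, the fingers measure 114 mm over their backs; the gripper's body (76 mm by 85 mm) begins 54 mm behind the grasp point. The pads swing forward as they close: fully open they stand 13 mm farther back than shut.
Start: joints at [-1.345, 0.276, 1.505, -0, 1.361, -0.121], TCP at [0.195, -0.541, 0.248] pointing down, gripper open.
Joint ranges: [-2.89, 2.89], [-0.75, 2.08], [0.22, 2.7], [-1.18, 4.32], [0.11, 2.71], [-2.7, 2.7]. Speed limits (rad/s): [2.57, 2.57, 3.14, 3.14, 3.14, 3.14].

INTERFACE

Orientations are given as a unit quaternion [w, x, y, z].
In Python, from rig import manip gives the robot as it stands.
- The arm moves only by the tool move_arm, never from a script. Its argument "steps" is one flat list of numbers, 7 for each row, row after row: the turn, a rotation vector about the world's x, y, z normalised to -1 to 1, where 1 is 360 degrees, then the shift along the world's x, y, z normalised to -1 to 1, where 1 is 1 m, then the opening, from -1 (shut) to 1 (fully open). A call has exactly 10 rows; each row is the pose to reach, as a shift and turn from the pose commanded when the call began, turning the shorter way round; what a row does not reach only later rows make up. A row lasts 1/10 s, in which the tool goes at most 50 mm and 8.59 degrees, less where a joint would pass 70% of its speed; a pose out of reach is approached as far as the arm can. A call with a number of a shift or a turn outside -1 to 1 is refused whole. A call with a gripper value outside its range is refused whole. The fingers move at their own pace and stop on an object; "squeeze" is the grip in N (left out, the last holds). Time passes only in rows, so rows that repeat a pose let the fingers close, or fill a call up. It gives the time, the measured TCP pose, the force, the opening and the grip force at its end, in the units of the state.
- manip.get_state(): the state, without advancing time (a new reading comes with each control period).
- manip.get_image(name): name is "scene" or "top" or "wrist"; returns a dict with "pixels" (480x640x3 uint8, blue, green, red), "fx", "fy", "cx", "cy" (pixels), "D" ([k1, k2, p1, p2, k3] as OpenCV has them; the pictures are not rectified), "R" (3x3) and "t" (3): a world point X has camera coordinates R X + t. Camera axes: x right, y down, z forward; pixel columns grow to the right and rows downward; lengths in m; the calibration is good to about 2 mm. A picture is of the moment at which its call begins. There is no depth.
- manip.sign_off(): hands the job in; it is judged then, once.
The state is a dict: "clock": time; "qpos": joint angles; "qd": joint speeds; "effort": joint torques, N m; "position": TCP position; "ee_rot": TCP orientation; "contact_force": force on the tool from outside, world axes, zero at the start; "moment": the same for the moment, N m; "width": finger opening in m; "gripper_force": force on a finger pad.
Only numpy, scipy, OpenCV 4.12 (cv2) and the standard library are available. Lean on these libraries where they do the work, as an engineer would, in place of code of your own. Each camera call takes 0.05 s, during which the arm holds its last target. There are 200 camera calls.

## Working session

There is one attempt and no reset: what is moved stays moved. The work goes in short steps, Python scripts to look and compute and a tool call to move; the robot and the scene stay as the last step left them, time stands still between calls to the robot, and variables do not carry over. Pictures are saved under pics/ and viewed, at most 10 in all, crops included, and the job is handed in when it is done.

Besides the shell and the picture viewer there is one more tool, called after ">>>" as a command line: name --argument value ..., lists and objects as JSON in quotes. move_arm: Moves the arm, as the interface text tells. Scaled input: -1 to 1 covers 1 m each way for a shift and 360 degrees each way for a turn. Its arguments: {"type":"object","properties":{"steps":{"type":"array"},"squeeze":{"type":"number"}},"required":["steps"]}

```bash
mkdir -p pics; ls
python3 - <<'E'
from rig import manip
import cv2
for n in ("scene","top"):
    im=manip.get_image(n); cv2.imwrite(f"pics/{n}0.png",im["pixels"]); print(n,im["fx"],im["R"],im["t"],im["D"])
print(manip.get_state())
E
```

```text
pics
scene 543.0519668194644 [[ 0.73535985  0.67749278 -0.0157933 ]
 [ 0.48760746 -0.54515281 -0.68194383]
 [-0.47062178  0.49377318 -0.73123402]] [-0.28322662 -0.16632488  1.63693992] [-0.03386038  0.          0.          0.          0.        ]
top 465.697521220188 [[ 0.00717961 -0.99944982  0.03238066]
 [-0.99561925 -0.01016341 -0.09294627]
 [ 0.09322424 -0.03157149 -0.99514445]] [-0.08134671  0.47966403  1.04248211] [0.03496699 0.         0.         0.         0.        ]
{'clock': 0.1, 'qpos': array([-1.34498643e+00,  2.76517964e-01,  1.50602257e+00, -2.16501181e-05,
        1.36069299e+00, -1.21011165e-01]), 'qd': array([-0.0017255 , -0.00191509, -0.00237989, -0.00128108, -0.00027834,
       -0.00133442]), 'effort': array([ 2.42426075e-03, -4.17699230e+01, -2.46403939e+01, -1.08785190e-05,
        5.69731928e-03, -2.12164912e-05]), 'position': array([ 0.19532853, -0.54032776,  0.24752766]), 'ee_rot': array([-8.18753781e-04,  9.85001312e-01,  1.72544900e-01, -5.35411887e-05]), 'contact_force': array([ 0.11827205, -0.72105475, -0.63690345]), 'moment': array([0.02897411, 0.00435454, 0.00271565]), 'gripper_force': 0.0, 'width': 0.08542316776148601}
```

View pics/scene0.png

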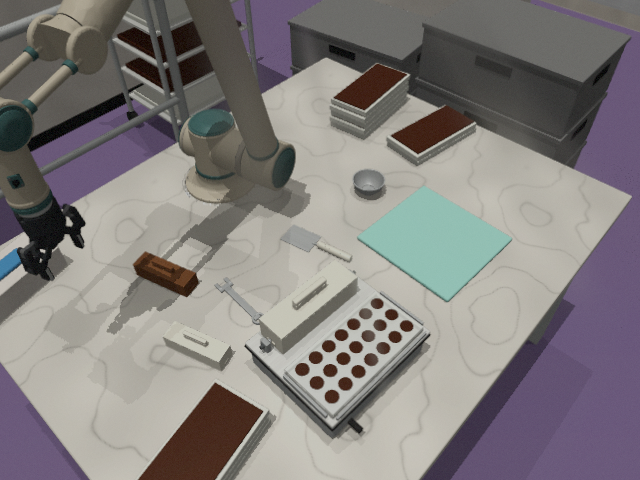

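View pics/top0.png

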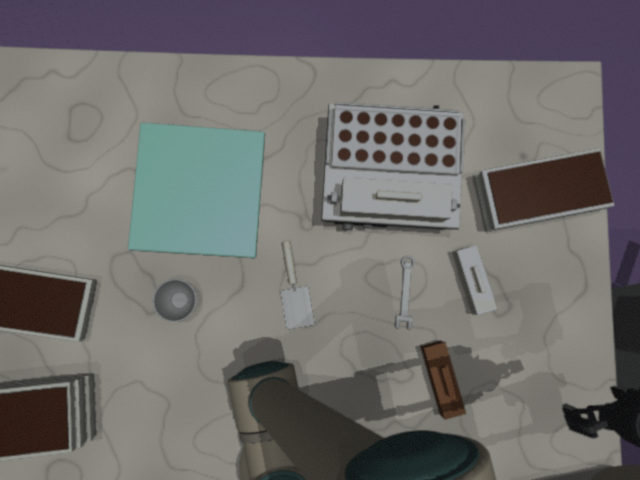

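The top view shows the cover on the shaker at about (395,197), its handle from (375,195) to (421,197). The board corners are near (141,123), (265,131), (255,257) and (129,249). I'll enlarge the shaker for closer pixels.

```bash
cat > h.py <<'E'
import numpy as np, cv2
from rig import manip
def ray(im,uv,z):
    K=np.array([[im["fx"],0,im["cx"]],[0,im["fy"],im["cy"]],[0,0,1]])
    p=cv2.undistortPoints(np.array([[uv]],float),K,np.array(im["D"]))[0,0]
    R=np.array(im["R"]);t=np.array(im["t"]); c=-R.T@t; d=R.T@np.array([*p,1])
    return c+d*(z-c[2])/d[2]
def proj(im,X):
    K=np.array([[im["fx"],0,im["cx"]],[0,im["fy"],im["cy"]],[0,0,1]])
    return cv2.projectPoints(np.array(X,float).reshape(-1,1,3),cv2.Rodrigues(np.array(im["R"]))[0],np.array(im["t"],float),K,np.array(im["D"]))[0][:,0]
E
python3 - <<'E'
from h import *
im=manip.get_image("top")
cv2.imwrite("pics/crop1.png",cv2.resize(im["pixels"][90:240,310:510],None,fx=4,fy=4,interpolation=cv2.INTER_CUBIC))
b=np.array([ray(im,p,.012) for p in [(141,123),(265,131),(255,257),(129,249)]]);print(b,b.mean(0))
for p in [(375,196),(421,197)]: print(ray(im,p,.176))
E
```

```text
[[0.77186041 0.35158022 0.012     ]
 [0.75951012 0.06470928 0.012     ]
 [0.4618674  0.08222864 0.012     ]
 [0.47742349 0.36653127 0.012     ]] [0.61766535 0.21626235 0.012     ]
[ 0.57332803 -0.17187602  0.176     ]
[ 0.57247578 -0.26372045  0.176     ]
```

View pics/crop1.png

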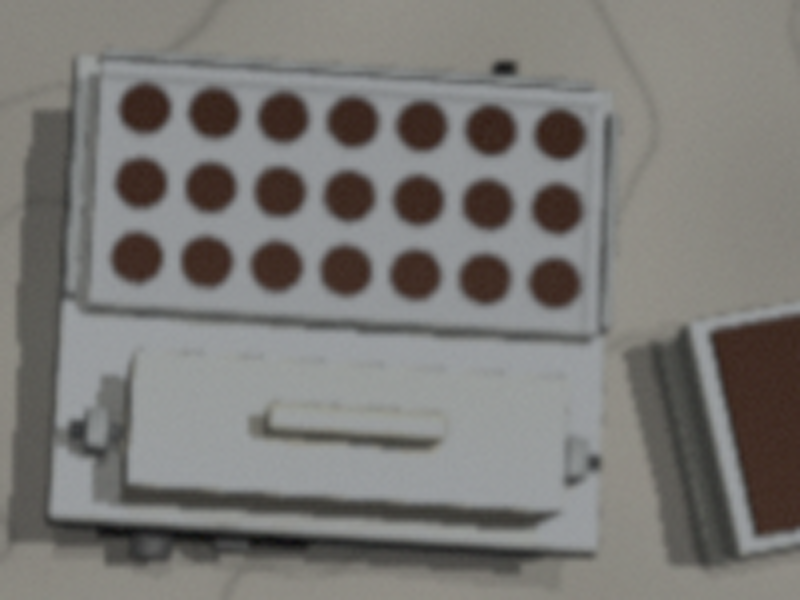

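The crop shows the handle top between crop (268,416) and (444,426), and the cover top with corners (137,351), (567,375), (560,510) and (127,487). The shaker's front corners are at (50,518) and (597,552).

Run:
```python
from h import *
im=manip.get_image("top")
f=lambda p,z: ray(im,(310+(p[0]+.5)/4-.5,90+(p[1]+.5)/4-.5),z)
c=np.array([f(p,.15) for p in [(137,351),(567,375),(560,510),(127,487)]])
print(c.round(4),c.mean(0)); 
for a,b,z in [((268,414),(444,424),.176),((50,518),(597,552),.09),((137,351),(567,375),.15),((127,487),(560,510),.15)]:
    A,B=f(a,z),f(b,z);d=A-B;print(A.round(4),B.round(4),((A+B)/2).round(4),np.linalg.norm(d),np.degrees(np.arctan2(-d[0],d[1])))
from scipy.spatial.transform import Rotation as R
s=manip.get_state();q=s["ee_rot"];print(R.from_quat([*q[1:],q[0]]).as_matrix().round(3))
```

```text
[[ 0.6166 -0.1117  0.15  ]
 [ 0.6071 -0.333   0.15  ]
 [ 0.537  -0.3283  0.15  ]
 [ 0.5462 -0.1068  0.15  ]] [ 0.57672792 -0.21994291  0.15      ]
[ 0.5792 -0.1751  0.176 ] [ 0.5752 -0.263   0.176 ] [ 0.5772 -0.2191  0.176 ] 0.08795803738540434 -2.557538611176448
[ 0.5393 -0.0694  0.09  ] [ 0.5242 -0.3663  0.09  ] [ 0.5318 -0.2178  0.09  ] 0.2973177173285739 -2.922607684238024
[ 0.6166 -0.1117  0.15  ] [ 0.6071 -0.333   0.15  ] [ 0.6119 -0.2223  0.15  ] 0.2215083350045469 -2.467396981498022
[ 0.5462 -0.1068  0.15  ] [ 0.537  -0.3283  0.15  ] [ 0.5416 -0.2176  0.15  ] 0.22159675215708746 -2.384727522566939
[[ 0.94   0.34  -0.   ]
 [ 0.34  -0.94   0.001]
 [ 0.    -0.001 -1.   ]]
```

>>> move_arm --steps '[0, 0, 0.1875, 0.382, 0.3215, 0.01, 1, 0, 0, 0.1875, 0.382, 0.3215, 0.01, 1, 0, 0, 0.1875, 0.382, 0.3215, 0.01, 1, 0, 0, 0.1875, 0.382, 0.3215, 0.01, 1, 0, 0, 0.1875, 0.382, 0.3215, 0.01, 1, 0, 0, 0.1875, 0.382, 0.3215, 0.01, 1, 0, 0, 0.1875, 0.382, 0.3215, 0.01, 1, 0, 0, 0.1875, 0.382, 0.3215, 0.01, 1, 0, 0, 0.1875, 0.382, 0.3215, 0.01, 1, 0, 0, 0.1875, 0.382, 0.3215, 0.01, 1]' --squeeze 60

```text
clock: 1.2
position: [0.5787, -0.2176, 0.2582]
ee_rot: [0.0, 0.723, 0.691, -0.0]
contact_force: [0.7, -1.3, 0.5]
width: 0.0854
gripper_force: 0.0
```

Run:
```python
from h import *
im=manip.get_image("wrist"); px=im["pixels"].copy()
th=np.radians(-2.5);c=np.array([.577,-.2195])
X=np.array([np.cos(th),np.sin(th)]);Y=np.array([-np.sin(th),np.cos(th)])
for hx,hy,z in [(.007,.045,.176),(.035,.112,.15)]:
    P=[[*(c+a*hx*X+b*hy*Y),z] for a,b in [(1,1),(1,-1),(-1,-1),(-1,1)]]
    cv2.polylines(px,[proj(im,P).round().astype(int)],True,(0,0,255),1)
cv2.imwrite("pics/w1.png",px)
s=manip.get_state();print(s["position"],s["ee_rot"])
```

```text
[ 0.58505716 -0.21185885  0.25800672] [4.38573618e-04 7.21449310e-01 6.92451061e-01 4.71469557e-03]
```

View pics/w1.png

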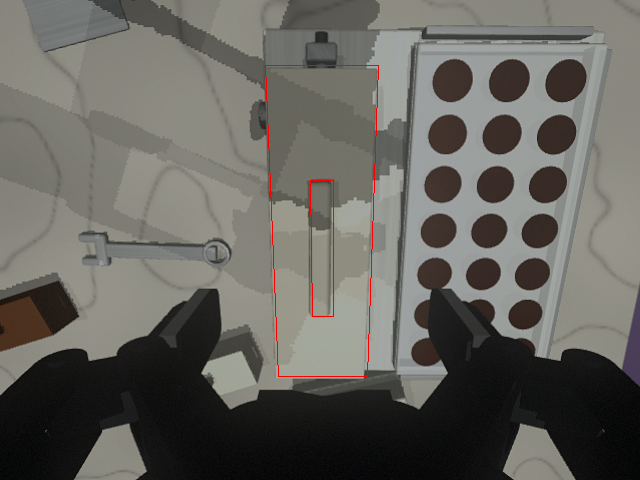

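The wrist view shows the predicted outlines (handle 310–333 × 180–317) lying on the cover and handle, so I'll descend.

>>> move_arm --steps '[0, 0, 0, 0, 0, -0.01, 1, 0, 0, 0, 0, 0, -0.03, 1, 0, 0, 0, 0, 0, -0.05, 1, 0, 0, 0, 0, 0, -0.07, 1, 0, 0, 0, 0, 0, -0.08, 1, 0, 0, 0, 0, 0, -0.087, 1, 0, 0, 0, 0, 0, -0.087, 1, 0, 0, 0, 0, 0, -0.087, 1, 0, 0, 0, 0, 0, -0.087, 1, 0, 0, 0, 0, 0, -0.087, 1]'

```text
clock: 2.25
position: [0.5779, -0.2195, 0.1722]
ee_rot: [0.001, 0.723, 0.691, 0.0]
contact_force: [-0.9, -0.3, 0.4]
width: 0.0856
gripper_force: 0.0
```

>>> move_arm --steps '[0, 0, 0, 0, 0, 0, -1, 0, 0, 0, 0, 0, 0, -1, 0, 0, 0, 0, 0, 0, -1, 0, 0, 0, 0, 0, 0, -1, 0, 0, 0, 0, 0, 0, -1, 0, 0, 0, 0, 0, 0, -1, 0, 0, 0, 0, 0, 0, -1, 0, 0, 0, 0, 0, 0, -1, 0, 0, 0, 0, 0, 0, -1, 0, 0, 0, 0, 0, 0, -1]'

```text
clock: 3.25
position: [0.5772, -0.2193, 0.1714]
ee_rot: [-0.0, 0.723, 0.691, -0.0]
contact_force: [-2.4, 0.3, 2.8]
width: 0.0129
gripper_force: 58.7
```

>>> move_arm --steps '[0, 0, 0, 0, 0, 0.003, -1, 0, 0, 0, 0, 0, 0.006, -1, 0, 0, 0, 0, 0, 0.009, -1, 0, 0, 0, 0, 0, 0.012, -1, 0, 0, 0, 0, 0, 0.018, -1, 0, 0, 0, 0, 0, 0.03, -1, 0, 0, 0, 0, 0, 0.05, -1, 0, 0, 0, 0, 0, 0.075, -1, 0, 0, 0, 0, 0, 0.1, -1, 0, 0, 0, 0, 0, 0.1, -1]'

```text
clock: 4.25
position: [0.5798, -0.2205, 0.2772]
ee_rot: [0.005, 0.723, 0.691, 0.002]
contact_force: [0.8, 0.6, -2.9]
width: 0.0127
gripper_force: 60.3
```

>>> move_arm --steps '[0, 0, 0, 0.002, 0.02, 0, -1, 0, 0, 0, 0.006, 0.06, 0, -1, 0, 0, 0, 0.01, 0.105, 0, -1, 0, 0, 0, 0.014, 0.153, 0, -1, 0, 0, 0, 0.019, 0.202, 0, -1, 0, 0, 0, 0.024, 0.251, 0, -1, 0, 0, 0, 0.028, 0.3, 0, -1, 0, 0, 0, 0.033, 0.348, 0, -1, 0, 0, 0, 0.037, 0.393, 0, -1, 0, 0, 0, 0.04, 0.42, 0, -1]'

```text
clock: 5.25
position: [0.6168, 0.2046, 0.2707]
ee_rot: [-0.001, 0.722, 0.692, 0.0]
contact_force: [-0.1, -0.7, -3.5]
width: 0.0128
gripper_force: 60.3
```

>>> move_arm --steps '[0, 0, 0, 0.001, 0.01, 0, -1, 0, 0, 0, 0.001, 0.015, -0.01, -1, 0, 0, 0, 0.001, 0.015, -0.035, -1, 0, 0, 0, 0.001, 0.015, -0.065, -1, 0, 0, 0, 0.001, 0.015, -0.095, -1, 0, 0, 0, 0.001, 0.015, -0.12, -1, 0, 0, 0, 0.001, 0.015, -0.14, -1, 0, 0, 0, 0.001, 0.015, -0.155, -1, 0, 0, 0, 0.001, 0.015, -0.165, -1, 0, 0, 0, 0.001, 0.015, -0.165, -1]'

```text
clock: 6.25
position: [0.6172, 0.2141, 0.1043]
ee_rot: [-0.001, 0.724, 0.69, -0.002]
contact_force: [-1.0, 0.6, -3.6]
width: 0.0127
gripper_force: 60.3
```

>>> move_arm --steps '[0, 0, 0, 0, 0, -0.002, -1, 0, 0, 0, 0, 0, -0.004, -1, 0, 0, 0, 0, 0, -0.006, -1, 0, 0, 0, 0, 0, -0.008, -1, 0, 0, 0, 0, 0, -0.0095, -1, 0, 0, 0, 0, 0, -0.0105, -1, 0, 0, 0, 0, 0, -0.0115, -1, 0, 0, 0, 0, 0, -0.0115, -1, 0, 0, 0, 0, 0, -0.0115, -1, 0, 0, 0, 0, 0, -0.0115, -1]'

```text
clock: 7.25
position: [0.6185, 0.2157, 0.0949]
ee_rot: [0.0, 0.723, 0.691, 0.0]
contact_force: [0.2, -0.0, -4.0]
width: 0.0127
gripper_force: 60.3
```

>>> move_arm --steps '[0, 0, 0, 0, 0, -0.0005, -1, 0, 0, 0, 0, 0, -0.001, -1, 0, 0, 0, 0, 0, -0.0015, -1, 0, 0, 0, 0, 0, -0.002, -1, 0, 0, 0, 0, 0, -0.002, -1, 0, 0, 0, 0, 0, -0.002, -1, 0, 0, 0, 0, 0, -0.002, -1, 0, 0, 0, 0, 0, -0.002, -1, 0, 0, 0, 0, 0, -0.002, -1, 0, 0, 0, 0, 0, -0.002, -1]'

```text
clock: 8.25
position: [0.6183, 0.2157, 0.0937]
ee_rot: [0.0, 0.723, 0.691, 0.0]
contact_force: [-4.4, -0.1, 5.9]
width: 0.013
gripper_force: 61.5
```

Touched down. Release, then rise.

>>> move_arm --steps '[0, 0, 0, 0, 0, 0, 1, 0, 0, 0, 0, 0, 0, 1, 0, 0, 0, 0, 0, 0, 1, 0, 0, 0, 0, 0, 0, 1, 0, 0, 0, 0, 0, 0, 1, 0, 0, 0, 0, 0, 0, 1, 0, 0, 0, 0, 0, 0.01, 1, 0, 0, 0, 0, 0, 0.03, 1, 0, 0, 0, 0, 0, 0.06, 1, 0, 0, 0, 0, 0, 0.1, 1]'

```text
clock: 9.25
position: [0.6174, 0.2155, 0.1928]
ee_rot: [-0.001, 0.723, 0.691, -0.001]
contact_force: [-0.7, -0.2, 0.2]
width: 0.0855
gripper_force: 0.0
```

Run:
```python
from h import *
im=manip.get_image("scene"); p=im["pixels"]
cv2.imwrite("pics/s2.png",p[180:420,220:540].repeat(2,0).repeat(2,1))
```

```text
(no output)
```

View pics/s2.png

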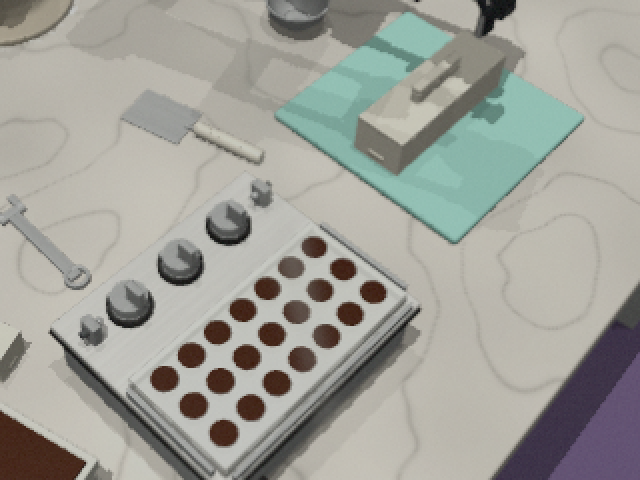

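The cover stands upright on the board, all three caps are shut, and the mid tab sits near crop (185,248). Next I'll go over the left tab with the fingers shut.

>>> move_arm --steps '[0, 0, -0.225, -0.0267, -0.3606, 0.0175, -1, 0, 0, -0.225, -0.0267, -0.3606, 0.0175, -1, 0, 0, -0.225, -0.0267, -0.3606, 0.0175, -1, 0, 0, -0.225, -0.0267, -0.3606, 0.0175, -1, 0, 0, -0.225, -0.0267, -0.3606, 0.0175, -1, 0, 0, -0.225, -0.0267, -0.3606, 0.0175, -1, 0, 0, -0.225, -0.0267, -0.3606, 0.0175, -1, 0, 0, -0.225, -0.0267, -0.3606, 0.0175, -1, 0, 0, -0.225, -0.0267, -0.3606, 0.0175, -1, 0, 0, -0.225, -0.0267, -0.3606, 0.0175, -1]'

```text
clock: 10.3
position: [0.5917, -0.1462, 0.2111]
ee_rot: [0.0, 0.999, 0.053, 0.001]
contact_force: [0.2, 0.1, -0.2]
width: 0.0
gripper_force: 0.0
```

>>> move_arm --steps '[0, 0, -0.025, 0, 0, -0.01, -1, 0, 0, -0.025, 0, 0, -0.02, -1, 0, 0, -0.025, 0, 0, -0.03, -1, 0, 0, -0.025, 0, 0, -0.04, -1, 0, 0, -0.025, 0, 0, -0.045, -1, 0, 0, -0.025, 0, 0, -0.045, -1, 0, 0, -0.025, 0, 0, -0.045, -1, 0, 0, -0.025, 0, 0, -0.045, -1, 0, 0, -0.025, 0, 0, -0.045, -1, 0, 0, -0.025, 0, 0, -0.045, -1]'

```text
clock: 11.3
position: [0.5919, -0.145, 0.1657]
ee_rot: [0.0, 1.0, -0.023, 0.0]
contact_force: [0.5, 0.0, -0.1]
width: -0.0001
gripper_force: 0.0
```

Run:
```python
from h import *
im=manip.get_image("wrist"); px=im["pixels"].copy()
th=np.radians(-2.5);c=np.array([.577,-.2195])
X=np.array([np.cos(th),np.sin(th)]);Y=np.array([-np.sin(th),np.cos(th)])
for y in (.075,0,-.075):
    P=[[*(c+(.011+a*.011)*X+(y+b*.0045)*Y),.1395] for a,b in [(1,1),(1,-1),(-1,-1),(-1,1)]]
    cv2.polylines(px,[proj(im,P).round().astype(int)],True,(0,0,255),1)
cv2.imwrite("pics/w2.png",px)
s=manip.get_state();print(s["position"],s["ee_rot"],s["qpos"],s["contact_force"])
```

```text
[ 0.59187329 -0.14494356  0.16562493] [ 1.22708781e-04  9.99737390e-01 -2.29143721e-02  2.61332353e-04] [-3.54264611e-01  3.81110833e-01  1.55862476e+00 -6.65259069e-05
  1.20128299e+00  1.26238848e+00] [ 0.10007564 -0.38056301  0.356633  ]
```

View pics/w2.png

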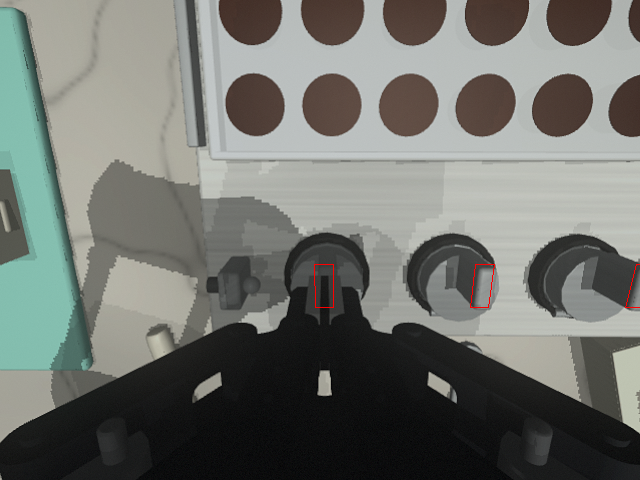

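The red tab predictions agree with the picture (mid tab top at (483,285)). Now I'll press the left tab.

>>> move_arm --steps '[0, 0, 0, 0, 0, -0.004, -1, 0, 0, 0, 0, 0, -0.007, -1, 0, 0, 0, 0, 0, -0.0085, -1, 0, 0, 0, 0, 0, -0.0095, -1, 0, 0, 0, 0, 0, -0.0102, -1, 0, 0, 0, 0, 0, -0.0108, -1, 0, 0, 0, 0, 0, -0.011, -1, 0, 0, 0, 0, 0, -0.011, -1, 0, 0, 0, 0, 0, -0.011, -1, 0, 0, 0, 0, 0, -0.011, -1]'

```text
clock: 12.35
position: [0.5919, -0.1449, 0.1556]
ee_rot: [0.0, 1.0, -0.023, 0.001]
contact_force: [-1.6, 0.7, 7.7]
width: -0.0
gripper_force: 3.3
```

>>> move_arm --steps '[0, 0, 0, 0, 0, -0.0005, -1, 0, 0, 0, 0, 0, -0.001, -1, 0, 0, 0, 0, 0, -0.0015, -1, 0, 0, 0, 0, 0, -0.002, -1, 0, 0, 0, 0, 0, -0.002, -1, 0, 0, 0, 0, 0, -0.002, -1, 0, 0, 0, 0, 0, -0.002, -1, 0, 0, 0, 0, 0, -0.002, -1, 0, 0, 0, 0, 0, -0.002, -1, 0, 0, 0, 0, 0, -0.002, -1]'

```text
clock: 13.35
position: [0.5919, -0.1449, 0.1536]
ee_rot: [0.0, 1.0, -0.023, 0.001]
contact_force: [-2.0, 0.8, 7.1]
width: 0.0001
gripper_force: 3.4
```

The left bolt is giving. I'll push further to confirm.

>>> move_arm --steps '[0, 0, 0, 0, 0, -0.0005, -1, 0, 0, 0, 0, 0, -0.001, -1, 0, 0, 0, 0, 0, -0.0015, -1, 0, 0, 0, 0, 0, -0.002, -1, 0, 0, 0, 0, 0, -0.0025, -1, 0, 0, 0, 0, 0, -0.003, -1, 0, 0, 0, 0, 0, -0.0035, -1, 0, 0, 0, 0, 0, -0.004, -1, 0, 0, 0, 0, 0, -0.004, -1, 0, 0, 0, 0, 0, -0.004, -1]'

```text
clock: 14.35
position: [0.592, -0.1449, 0.1501]
ee_rot: [0.0, 1.0, -0.023, 0.001]
contact_force: [-2.3, 1.5, 8.0]
width: 0.0
gripper_force: 4.2
```

The left bolt has sunk about 6 mm under a steady 8 N, so it's the loose one. I'll rise, open partly and straddle its tab.

>>> move_arm --steps '[0, 0, 0, 0, 0, 0.008, -1, 0, 0, 0, 0, 0, 0.027, -0.18, 0, 0, 0, 0, 0, 0.03, -0.18, 0, 0, 0, 0, 0, 0.03, -0.18, 0, 0, 0, 0, 0, 0.03, -0.18, 0, 0, 0, 0, 0, 0.025, -0.18, 0, 0, 0, 0, 0, 0.01, -0.18, 0, 0, 0, 0, 0, -0.005, -0.18, 0, 0, 0, 0, 0, -0.018, -0.18, 0, 0, 0, 0, 0, -0.018, -0.18]'

```text
clock: 15.35
position: [0.59, -0.1443, 0.1275]
ee_rot: [-0.001, 1.0, -0.023, -0.003]
contact_force: [0.2, -0.2, -0.3]
width: 0.0351
gripper_force: 0.0
```

>>> move_arm --steps '[0, 0, 0, 0, 0, 0, -0.18, 0, 0, 0, 0, 0, 0, -0.5, 0, 0, 0, 0, 0, 0, -1, 0, 0, 0, 0, 0, 0, -1, 0, 0, 0, 0, 0, 0, -1, 0, 0, 0, 0, 0, 0, -1, 0, 0, 0, 0, 0, 0, -1, 0, 0, 0, 0, 0, 0, -1, 0, 0, 0, 0, 0, 0, -1, 0, 0, 0, 0, 0, 0, -1]' --squeeze 30

```text
clock: 16.35
position: [0.5923, -0.1459, 0.1312]
ee_rot: [0.001, 1.0, -0.023, 0.001]
contact_force: [-0.6, -4.7, 4.2]
width: 0.0082
gripper_force: 33.5
```

>>> move_arm --steps '[0, 0, 0, -0.0017, 0.0001, 0.0014, -1, 0, 0, 0, -0.0034, 0.0001, 0.0027, -1, 0, 0, 0, -0.0071, 0.0003, 0.0051, -1, 0, 0, 0, -0.011, 0.0005, 0.0071, -1, 0, 0, 0, -0.015, 0.0007, 0.0088, -1, 0, 0, 0, -0.0192, 0.0008, 0.0101, -1, 0, 0, 0, -0.0234, 0.001, 0.0112, -1, 0, 0, 0, -0.0277, 0.0012, 0.0118, -1, 0, 0, 0, -0.0321, 0.0014, 0.012, -1, 0, 0, 0, -0.0321, 0.0014, 0.012, -1]'

```text
clock: 17.35
position: [0.564, -0.1446, 0.1438]
ee_rot: [0.001, 1.0, -0.023, 0.005]
contact_force: [6.1, -3.6, 0.9]
width: 0.0082
gripper_force: 31.5
```

>>> move_arm --steps '[0, 0, 0, -0.0044, 0.0002, -0.0001, -1, 0, 0, 0, -0.0087, 0.0004, -0.0007, -1, 0, 0, 0, -0.0129, 0.0006, -0.0017, -1, 0, 0, 0, -0.0171, 0.0007, -0.0029, -1, 0, 0, 0, -0.0211, 0.0009, -0.0045, -1, 0, 0, 0, -0.025, 0.0011, -0.0065, -1, 0, 0, 0, -0.025, 0.0011, -0.0065, -1, 0, 0, 0, -0.025, 0.0011, -0.0065, -1, 0, 0, 0, -0.025, 0.0011, -0.0065, -1, 0, 0, 0, -0.025, 0.0011, -0.0065, -1]'

```text
clock: 18.35
position: [0.54, -0.1435, 0.1398]
ee_rot: [0.002, 1.0, -0.023, 0.007]
contact_force: [3.4, -1.1, 13.6]
width: 0.0084
gripper_force: 33.0
```

Run:
```python
from h import *
im=manip.get_image("scene"); p=im["pixels"]
cv2.imwrite("pics/s3.png",cv2.resize(p[190:350,240:440],None,fx=4,fy=3.75,interpolation=cv2.INTER_CUBIC))
cv2.imwrite("pics/w3.png",manip.get_image("wrist")["pixels"])
```

```text
(no output)
```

View pics/s3.png

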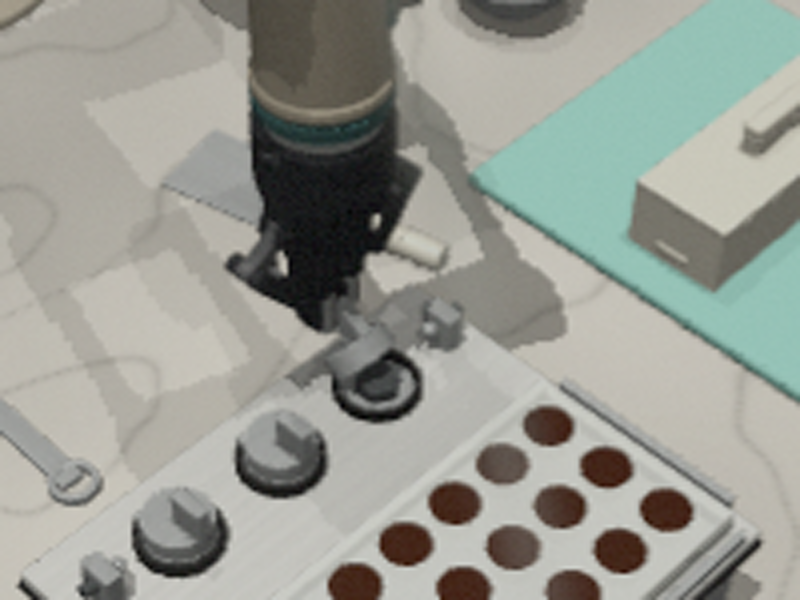

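View pics/w3.png

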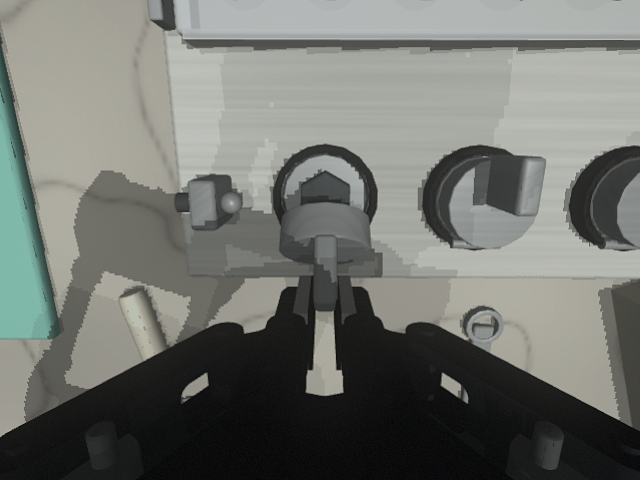

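The bolt head is bare and the left cap is tilted well up, with its tab held from (325,235) to (325,310) in the wrist view. I'll check the angle by projection.

Run:
```python
from h import *
im=manip.get_image("wrist")
th=np.radians(-2.5);c=np.array([.577,-.2195])
X=np.array([np.cos(th),np.sin(th)]);Y=np.array([-np.sin(th),np.cos(th)])
for f in (.5,.6,.7,.8,.9,1.,1.1,1.2):
    P=[]
    for x,z in [(.0215,.0405),(.0435,.0405),(.0435,.0145),(.042,.0145)]:
        a=x*np.cos(f)-z*np.sin(f);h=x*np.sin(f)+z*np.cos(f)
        P.append([*(c+(a-.0215)*X+.075*Y),.093+h])
    print(f,proj(im,P).round().tolist())
print(manip.get_state()["contact_force"],manip.get_state()["position"])
```

```text
0.5 [[322.0, 268.0], [321.0, 226.0], [321.0, 183.0], [322.0, 186.0]]
0.6 [[322.0, 278.0], [321.0, 243.0], [321.0, 192.0], [322.0, 195.0]]
0.7 [[322.0, 288.0], [321.0, 260.0], [322.0, 203.0], [322.0, 205.0]]
0.8 [[322.0, 297.0], [322.0, 276.0], [322.0, 214.0], [322.0, 216.0]]
0.9 [[322.0, 305.0], [322.0, 292.0], [322.0, 226.0], [322.0, 227.0]]
1.0 [[322.0, 312.0], [322.0, 306.0], [322.0, 238.0], [322.0, 239.0]]
1.1 [[322.0, 317.0], [322.0, 318.0], [322.0, 249.0], [322.0, 250.0]]
1.2 [[322.0, 321.0], [322.0, 329.0], [322.0, 261.0], [322.0, 261.0]]
[ 3.21437279 -2.37438682 14.24447652] [ 0.53998461 -0.14347155  0.13981172]
```

The angle comes out near 0.97 rad (0.7 needed) and the arm is at rest, so I'm handing in.

```bash
python3 -c "
from rig import manip
print(manip.sign_off())"
```

```text
the job is handed in; nothing more can be done
None
```

I handed the job in with the cover standing on the mint board, the left bolt found loose (it sank about 6 mm), and its cap held open at about 0.97 rad by my estimate from the wrist picture. The other two caps are shut; I got no verdict back.

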